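# Find the heavy side of a trolley wheel on its stand and hold it down

## Task

The trolley wheel on the bench stand has a heavy spot hidden in its tyre. Take the crank by its handle and turn the wheel through at least one full turn, either way, feeling where it pulls, then bring the heavy spot straight down to the bottom and finish there still gripping the crank handle and holding it still, so that the top can be marked for a balance weight. Leave the can, the wrench and the blue bin alone.

Things in the scene. Friction and masses are not known exactly. Their poses are not given: they have to be found in the camera images.
- stand: Grey steel wheel stand, fixed to the table; place and yaw (within 0.4 rad) vary. Origin on the table under point axle, same axes. Near post: y = -70 to -90 mm, 152 mm high, 34 mm wide; base plate 14 mm thick, y = -53 to -203 mm, 220 mm along x. The bearings drag with a steady 0.3 N m (5 N at the handle), the same at all angles and both ways: the wheel stays where it is left and never swings by itself.
- axle (a point): Centre of the crank handle's circle, on the axle line, 130 mm above the table. Axes: y is the level axle line, from the wheel out towards the free end of the handle; z up; x level, away from the robot at yaw 0. The crank bar (y = -52 to -62 mm, 22 mm wide) reaches 69 mm both ways from the axle, with a round counterweight opposite the handle. Nothing stands at y above -52 mm but the handle.
- handle: Crank handle: black round grip, 22 mm diameter, 90 mm long, parallel to the axle, 60 mm from the axle line, overhanging from the crank bar. Origin at the middle of the grip, level with point axle along y. It spins freely on its pin, so, gripped from above with a finger either side, it can be carried all the way round with the gripper pointing down. Its own rotation means nothing.
- crank (a joint): Angle of crank and wheel (they turn as one), rad, counting on over any number of turns; starts between -2.6 and 2.6. At 0 the handle is straight up; growing turns it from up towards point axle's +x. Handle in point axle's frame: x = 0.060 sin(angle), z = 0.060 cos(angle) m.
- wheel_mid (a point): Middle of the wheel, on the axle line 128 mm behind point axle: black rubber, 160 mm diameter, 45 mm wide. Hidden in the tyre, at a random fixed angle from the handle, is one heavy spot: 290 to 450 g, 61 mm from the axle; all else is balanced. Its torque is 0.17 to 0.27 N m at most (3 to 4.5 N at the handle): turning is hardest as it rises past axle height, easiest as it sinks past it.
- can_mid (a point): Bystander: blue spray can, 54 mm diameter, 150 mm high, standing; this point is half-way up.
- wrench: Bystander: steel wrench 190 mm long lying along its x axis; origin under its middle.
- bin: Bystander: blue open plastic bin 150 x 100 x 65 mm; origin under its centre.

How it is judged:
On the way:
1. the crank has come round a full turn from its start, either way (its handle back within 20 mm of its start place) (distance of handle from where it was at the start of the episode below 0.02 m and (value of joint crank above 3.14159 rad or value of joint crank below -3.14159 rad)), for 0.05 s.
At the end, for the whole second after the job is handed in: The heavy spot is at the bottom, within 0.35 rad (20 degrees) of straight down, the crank is still (under 0.1 rad/s) and the gripper holds the crank handle (over 2 N); can, wrench and bin are within 40 mm of where they stood (height (world z) of slug_lead below 0.0727 m and contact force between the fingers and handle above 2 N and velocity of joint crank between -0.1 and 0.1 rad/s and not (distance of can_mid from where it was at the start of the episode above 0.04 m) and not (distance of wrench from where it was at the start of the episode above 0.04 m) and not (distance of bin from where it was at the start of the episode above 0.04 m)); the arm keeps its last pose, push and grip.
It fails at once if the spray can is shoved or knocked (more than 40 mm) (distance of can_mid from where it was at the start of the episode above 0.04 m).
It fails at once if the wrench is shoved or knocked (more than 40 mm) (distance of wrench from where it was at the start of the episode above 0.04 m).
It fails at once if the blue bin is shoved or knocked (more than 40 mm) (distance of bin from where it was at the start of the episode above 0.04 m).
It also fails if it takes over 64 s, if anything falls off the work surface, if the arm or the gripper's body presses on something with over 40 N, if the wrist force passes 120 N, or if a joint passes its speed limit or range.

## Robot

A 6-joint arm with a two-finger parallel gripper is mounted at the origin on the work surface. World frame = base frame: x ahead of the robot, y to its left, z up, the work surface at z = 0. Lengths are in m, angles in rad, forces in N, time in s.
With the tool pointing down it reaches from about 0.25 to 0.725 m from the base axis. Payload 4 kg.
Tool frame: the origin (TCP) lies midway between the tips of the shut fingers; the grasp point (between the pads) lies 19 mm behind it; z points along the fingers, y is the line along which they close (so a half turn about z gives the same grasp; the last joint's range is limited). The gripper opens to 85 mm and grips with 20 to 120 N. Pads are 22 mm wide; open, the fingers measure 114 mm over their backs; the gripper's body (76 mm by 85 mm) begins 54 mm behind the grasp point. The pads swing forward as they close: fully open they stand 13 mm farther back than shut.
Start: joints at [-1.299, 0.241, 0.005, 1.335, 0, 1.571], TCP at [0.134, -0.482, 0.231] pointing down, gripper open.
Joint ranges: [-2.72, 2.72], [-1.05, 1.87], [-1.09, 1.28], [-1.99, 2.15], [-1.42, 1.44], [-3.14, 3.14]. Speed limits (rad/s): [2.79, 2.79, 3.14, 3.14, 3.14, 3.14].

## Interface

Orientations are given as a unit quaternion [x, y, z, w].
In Python, from workcell import monitor, vision, job gives the robot as it stands.
- The arm moves only by the tool move_arm, never from a script. Its argument "moves" is a list that holds one entry, the list of rows, each a list of 5 numbers: the shift along the world's x, y, z in m, then the turn about the world's z in degrees, then the opening in per cent of the stroke, from 0 (shut) to 100 (fully open). In form: [[[x, y, z, turn, gripper], ...]]. A call has 1 to 5 rows; each row is the pose to reach, as a shift and turn from the pose commanded when the call began; what a row does not reach only later rows make up. A row lasts 1/8 s, in which the tool goes at most 62.5 mm and 10.7 degrees, less where a joint would pass 70% of its speed; a pose out of reach is approached as far as the arm can. A call with a gripper value outside its range is refused whole. The fingers move at their own pace and stop on an object; the grip force is fixed at half the most. Time passes only in rows, so rows that repeat a pose let the fingers close. It gives the time, the measured TCP pose, the force, the opening and the grip force at its end, in the units of the state.
- monitor.get_obs(): the state, without advancing time (a new reading comes with each control period).
- vision.camera(name): name is "scene" or "top" or "wrist"; returns a dict with "color" (400x640x3 uint8, red, green, blue), "camera_matrix" (3x3 intrinsics, pixels), "k1" (the pictures are not rectified: a ray, as slopes to the right and down, at radius r is drawn at 1 + k1 r^2 times it, then the intrinsics apply), "eye" and "attitude" of the camera in the world; the wrist camera has in their place "hand_eye" (4x4, takes a point from camera to tool coordinates, whose origin is the TCP and whose axes are the flange's). Camera axes: x right, y up, looking along -z (the intrinsics and any distortion apply to the point x, -y, -z); pixel columns grow to the right and rows downward; lengths in m; the calibration is good to about 2 mm. A picture is of the moment at which its call begins: read the wrist's pose just before it. There is no depth.
- job.job_done(): hands the job in; it is judged then, once.
The state is a dict: "clock": time; "joint_pos": joint angles; "joint_vel": joint speeds; "tau": joint torques, N m; "eef_pos": TCP position; "tool_rot": TCP orientation; "ft_force": force on the tool from outside, world axes, zero at the start; "ft_torque": the same for the moment, N m; "grip_width": finger opening in m; "grasp_force": force on a finger pad.
Only numpy, scipy, OpenCV 4.12 (cv2) and the standard library are available. Lean on these libraries where they do the work, as an engineer would, in place of code of your own. Each camera call takes 0.05 s, during which the arm holds its last target. There are 200 camera calls.

## Working session

There is one attempt and no reset: what is moved stays moved. The work goes in short steps, Python scripts to look and compute and a tool call to move; the robot and the scene stay as the last step left them, time stands still between calls to the robot, and variables do not carry over. Pictures are saved under pics/ and viewed, at most 10 in all, crops included, and the job is handed in when it is done.

Besides the shell and the picture viewer there is one more tool, called after "Emit:" as name([rows], argument=value, ...), one row to a line, values as JSON. move_arm: Moves the arm, as the interface text tells. Its arguments: {"type":"object","properties":{"moves":{"type":"array","items":{"type":"array","items":{"type":"array","items":{"type":"number"}}}}},"required":["moves"]}

```bash
mkdir -p pics; ls
cat > h.py <<'E'
import numpy as np,cv2
from workcell import monitor,vision,job
from scipy.spatial.transform import Rotation as R
def cam(n):
    o=monitor.get_obs(); c=vision.camera(n)
    if n=='wrist':
        T=np.eye(4);T[:3,:3]=R.from_quat(o['tool_rot']).as_matrix();T[:3,3]=o['eef_pos']
        T=T@np.array(c['hand_eye']);c['E']=T[:3,3];c['A']=T[:3,:3]
    else:
        c['E']=np.array(c['eye']);a=np.array(c['attitude'])
        c['A']=a if a.shape==(3,3) else R.from_quat(a).as_matrix()
    return c
def ray(c,u,v):
    k=c['k1'];p=cv2.undistortPoints(np.array([[[u,v]]],float),np.array(c['camera_matrix']),np.array([k,0,0,0,0],float))[0,0]
    d=c['A']@np.array([p[0],-p[1],-1]);return c['E'],d/np.linalg.norm(d)
def onz(c,u,v,z):
    e,d=ray(c,u,v);return e+d*(z-e[2])/d[2]
def tri(c1,p1,c2,p2):
    e1,d1=ray(c1,*p1);e2,d2=ray(c2,*p2)
    s=np.linalg.lstsq(np.c_[d1,-d2],e2-e1,rcond=None)[0]
    a,b=e1+s[0]*d1,e2+s[1]*d2;return (a+b)/2,np.linalg.norm(a-b)
def proj(c,P):
    q=c['A'].T@(np.array(P)-c['E']);x,y=q[0]/-q[2],-q[1]/-q[2];f=1+c['k1']*(x*x+y*y);K=np.array(c['camera_matrix'])
    return K[0,0]*x*f+K[0,2],K[1,1]*y*f+K[1,2]
def save(c,n):cv2.imwrite(f'pics/{n}.png',c['color'][:,:,::-1])
E
python3 - <<'E'
from h import *
for n in('scene','top'):
    c=cam(n);save(c,n+'1');print(n,c['E'],c['A'],c['k1'],c['camera_matrix'])
print(monitor.get_obs())
E
```

```text
pics
scene [0.8518375  0.39559554 0.93339835] [[-0.76601919 -0.53672772  0.35374843]
 [ 0.64269779 -0.65010602  0.40534148]
 [ 0.01241597  0.53785269  0.84294741]] -0.04842480921297684 [[389.20389113   0.         322.53653672]
 [  0.         389.20389113 195.87116669]
 [  0.           0.           1.        ]]
top [ 0.32881725 -0.00280478  1.22744556] [[ 0.01493084  0.98402411 -0.17740804]
 [-0.9998687   0.01357623 -0.00884704]
 [-0.00629717  0.17751684  0.98409762]] -0.09211739661853408 [[377.55787727   0.         309.68800962]
 [  0.         377.55787727 198.47291063]
 [  0.           0.           1.        ]]
{'clock': 0.1, 'joint_pos': array([-1.29899888e+00,  2.41329762e-01,  3.85670804e-03,  1.33524504e+00,
        1.79525487e-05,  1.57081435e+00]), 'joint_vel': array([ 0.00083386, -0.00085018,  0.0025123 ,  0.00063809,  0.00077648,
       -0.00058219]), 'tau': array([-5.55202641e-04, -3.73139048e+01,  2.53009576e+01,  1.08502209e-02,
       -3.72991587e-05, -1.43415861e-05]), 'eef_pos': array([ 0.13407986, -0.48107997,  0.23050509]), 'tool_rot': array([ 9.90780736e-01,  1.35471803e-01, -1.21296461e-04, -9.53239966e-04]), 'ft_force': array([-0.87502365,  0.03682515, -0.02996283]), 'ft_torque': array([-0.03299716,  0.0209569 , -0.02056622]), 'grasp_force': 0.0, 'grip_width': 0.08549437570036744}
```

View pics/scene1.png

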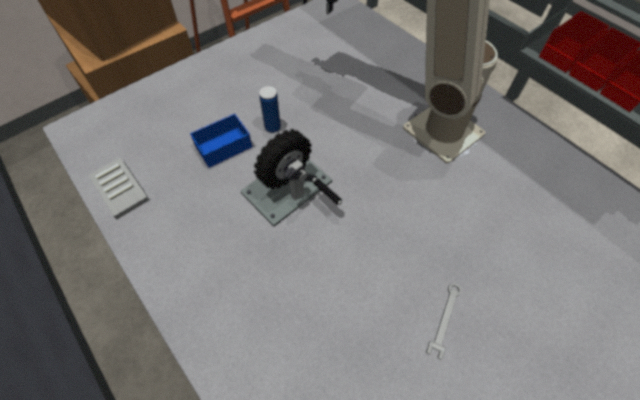

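View pics/top1.png

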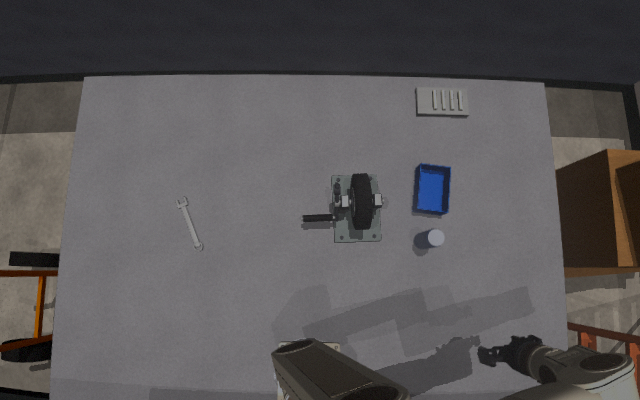

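The scene view shows the wheel at (285,160) with its black handle running from about (315,183) to (341,202). The top view shows the handle at (303–333,217), the plate at (333–382,175–243), the can at (430,238), the bin at (433,190) and the wrench at (190,223). I'll measure with masks next.

Run:
```python
from h import *
t=cam('top');s=cam('scene')
a=cv2.resize(t['color'][160:260,290:400],None,fx=5,fy=5,interpolation=cv2.INTER_CUBIC)
b=cv2.resize(s['color'][120:230,235:355],None,fx=5,fy=5,interpolation=cv2.INTER_CUBIC)[:500]
im=np.zeros((550,550+0,3),np.uint8)
cv2.imwrite('pics/tc.png',a[:,:,::-1])
b=cv2.resize(s['color'][120:230,235:355],None,fx=5,fy=5,interpolation=cv2.INTER_CUBIC);cv2.imwrite('pics/sc.png',b[:,:,::-1])
for n,p in dict(p1=(333,175),p2=(380,175),p3=(382,241),p4=(334,243)).items():print(n,onz(t,*p,.014))
print('can',onz(t,436,238,.15))
```

```text
p1 [ 0.62742982 -0.06773526  0.014     ]
p2 [ 0.62974429 -0.2234949   0.014     ]
p3 [ 0.41201352 -0.22617494  0.014     ]
p4 [ 0.40379423 -0.0718947   0.014     ]
can [ 0.41268935 -0.35767347  0.15      ]
```

View pics/tc.png

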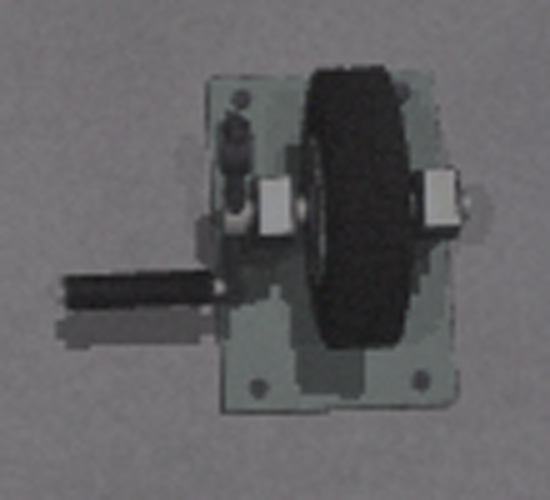

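View pics/sc.png

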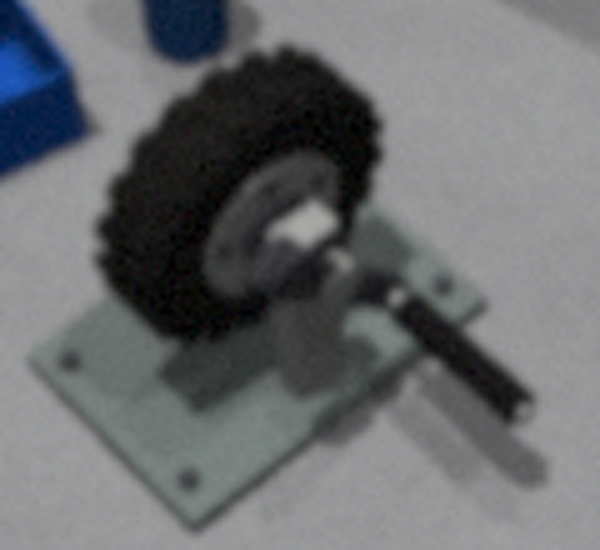

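The handle ends are clear in both views: top crop (62,292) and (212,286), scene crop (522,405) and (400,305). The crank bar's counterweight points away from the robot.

Run:
```python
from h import *
t=cam('top');s=cam('scene')
T=lambda x,y:(290+x/5,160+y/5)
S=lambda x,y:(235+x/5,120+y/5)
o,e1=tri(t,T(62,292),s,S(522,405));i,e2=tri(t,T(212,286),s,S(402,305))
print('outer',o,e1,'inner',i,e2,np.linalg.norm(o-i))
a=onz(t,*T(275,207),.152);b=onz(t,*T(441,198),.152);print('posts',a,b,np.linalg.norm(a-b))
c=[onz(t,*T(*p),.014) for p in((208,78),(436,70),(456,403),(222,410))]
c+= []
for p in c:print(p)
c2=[onz(s,*S(*p),.014) for p in((30,360),(195,525),(487,305))]
print(c2)
for v in(a-b,o-i,c[0]-c[1],c[3]-c[2],c2[1]-c2[0]):print('yaw',np.degrees(np.arctan2(-v[0],v[1])))
v=c2[1]-c2[2];print(np.degrees(np.arctan2(v[1],v[0])),np.linalg.norm(v))
v=c[0]-c[3];print(np.degrees(np.arctan2(v[1],v[0])),np.linalg.norm(v))
```

```text
outer [0.47289472 0.02829679 0.08667458] 0.0010484577380668152 inner [ 0.47830477 -0.0628203   0.08026469] 0.00013084096331638252 0.09150234660513536
posts [ 0.51550347 -0.09534533  0.152     ] [ 0.52211339 -0.19174476  0.152     ] 0.09662578115796568
[ 0.62532654 -0.06311695  0.014     ]
[ 0.63300666 -0.21424333  0.014     ]
[ 0.41326914 -0.2236108   0.014     ]
[ 0.40700622 -0.07316072  0.014     ]
[array([ 0.63486924, -0.20269971,  0.014     ]), array([ 0.62540362, -0.05835863,  0.014     ]), array([ 0.41156065, -0.06729644,  0.014     ])]
yaw 3.9225174267520857
yaw 3.3979345596595025
yaw 2.9092244985637765
yaw 2.3837287275082453
yaw 3.7519810938419904
2.3933504470262204 0.21402967091188138
2.6340197084736885 0.21855122895320547
```

The measured points agree: axle ≈ (0.512, -0.0155, 0.130), yaw ≈ 3°, handle middle ≈ (0.476, -0.017, 0.083). The handle radius comes out at 59 mm against 60 mm given, and the crank angle is ≈ -2.5 rad. I'll move above the handle, aiming 12 mm towards its free end, with the tool turned by +77°.

Emit:
move_arm([
  [[0.028,0.04,0.006,6.5,100],[0.057,0.08,0.012,13,100],[0.085,0.119,0.018,19.5,100],[0.114,0.159,0.024,26,100],[0.142,0.198,0.03,32.5,100]],
])

```text
clock: 0.92
eef_pos: [0.2769, -0.2823, 0.2616]
tool_rot: [0.913, 0.409, 0.0, 0.0]
ft_force: [1.7, -0.2, 0.5]
grip_width: 0.0855
grasp_force: 0.0
```

Emit:
move_arm([
  [[0.028,0.04,0,6.5,100],[0.057,0.08,0,13,100],[0.085,0.119,0,19.5,100],[0.114,0.159,0,26,100],[0.142,0.198,0,32.5,100]],
])

```text
clock: 1.55
eef_pos: [0.419, -0.0842, 0.2615]
tool_rot: [0.762, 0.648, 0.0, 0.0]
ft_force: [-0.1, -0.1, -0.5]
grip_width: 0.0854
grasp_force: 0.0
```

Emit:
move_arm([
  [[0.028,0.04,-0.02,6.2,100],[0.057,0.08,-0.04,12.4,100],[0.057,0.08,-0.06,12.4,100],[0.057,0.08,-0.06,12.4,100]],
])

```text
clock: 2.05
eef_pos: [0.4739, -0.005, 0.1996]
tool_rot: [0.688, 0.726, -0.002, -0.002]
ft_force: [-0.8, -0.4, 0.4]
grip_width: 0.0853
grasp_force: 0.0
```

Run:
```python
from h import *
c=cam('wrist');save(c,'w1');o=monitor.get_obs()
print(o['eef_pos'],o['joint_pos'],o['ft_force'],R.from_quat(o['tool_rot']).as_matrix().round(3))
for l in(-.045,0,.045):
    print(l,proj(c,[.476-.052*l,-.017+l,.083]))
```

```text
[ 0.47459749 -0.0055216   0.20088545] [-1.15930413e-02  2.08316386e-01 -1.17096538e-01  1.24737772e+00
 -6.36577886e-05  1.50702636e+00] [-0.33907315 -0.92564251 -0.09414094] [[-0.052  0.999 -0.002]
 [ 0.999  0.052 -0.   ]
 [ 0.    -0.002 -1.   ]]
-0.045 (np.float64(324.7505553084699), np.float64(251.74177249990572))
0 (np.float64(324.9766427942279), np.float64(208.35126973816688))
0.045 (np.float64(325.22568799340854), np.float64(160.53438209077984))
```

View pics/w1.png

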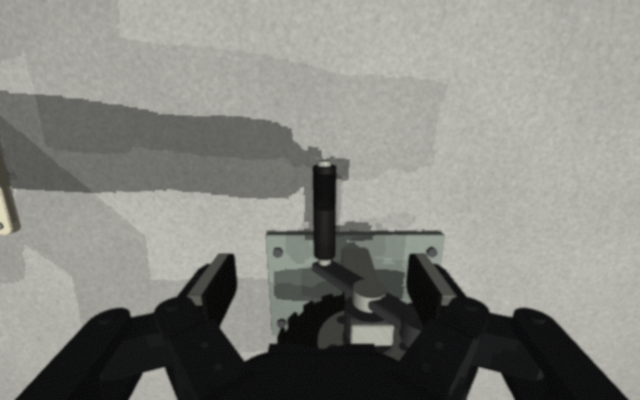

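The wrist view shows the handle from (324,163) to (324,260), midway between the fingers. Its x is right, and its y is within about 5 mm of my estimate. I'll lower and grip.

Emit:
move_arm([
  [[0,0,-0.04,0,100],[0,0,-0.08,0,100],[0,0,-0.115,0,100],[0,0,-0.137,0,100],[0,0,-0.137,0,100]],
])

```text
clock: 2.72
eef_pos: [0.4743, -0.0064, 0.064]
tool_rot: [0.689, 0.725, -0.001, -0.001]
ft_force: [0.6, -0.9, 0.6]
grip_width: 0.0852
grasp_force: 0.0
```

Emit:
move_arm([
  [[0,0,0,0,60],[0,0,0,0,30],[0,0,0,0,0],[0,0,0,0,0],[0,0,0,0,0]],
])

```text
clock: 3.35
eef_pos: [0.4761, -0.0056, 0.0652]
tool_rot: [0.688, 0.725, 0.001, 0.001]
ft_force: [-0.4, 0.6, 5.9]
grip_width: 0.0205
grasp_force: 58.5
```

Run:
```python
from h import *
c=cam('wrist');save(c,'w2');o=monitor.get_obs()
print(o['eef_pos'],o['ft_force'],o['ft_torque'],o['grip_width'],o['grasp_force'])
```

```text
[ 0.47609072 -0.00561178  0.06514061] [-0.47302582  0.110503    5.65088302] [-0.02424252 -0.01163557  0.00176747] 0.019998828242029455 58.52949142456055
```

View pics/w2.png

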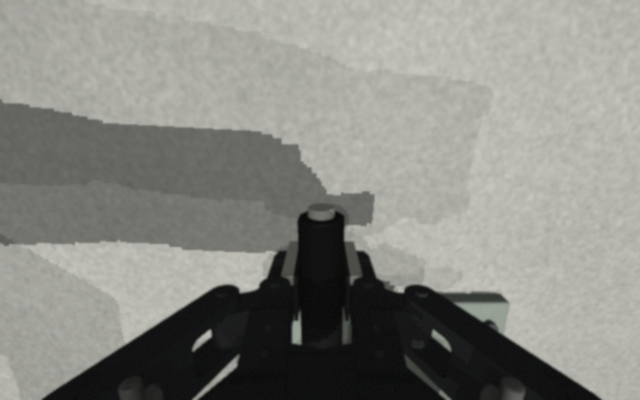

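The grip holds (20 mm opening, 58 N). I'll work out the circle steps: 5° per row, 15° per call, going in the positive direction.

```bash
cat > circ.py <<'E'
import sys,numpy as np
a0,n,st,k=map(float,sys.argv[1:5])   # start deg, calls, deg per row, rows per call
P=lambda a:np.array([.06*np.sin(np.radians(a)),.06*.052*np.sin(np.radians(a)),.06*np.cos(np.radians(a))])
off=P(a0)*0
for i in range(int(n)):
    b=a0+i*st*k; base=np.round(P(b),4)
    print(int(b*10)/10,[[*(float(round(x,4)) for x in np.round(P(b+st*(j+1)),4)-base),0,0] for j in range(int(k))])
E
python3 circ.py -142.5 25 5 3
```

```text
-142.5 [[-0.004, -0.0002, 0.0034, 0, 0], [-0.0077, -0.0004, 0.0071, 0, 0], [-0.0111, -0.0006, 0.0111, 0, 0]]
-127.5 [[-0.003, -0.0001, 0.0043, 0, 0], [-0.0056, -0.0003, 0.0088, 0, 0], [-0.0078, -0.0004, 0.0135, 0, 0]]
-112.5 [[-0.0018, -0.0001, 0.005, 0, 0], [-0.0032, -0.0001, 0.01, 0, 0], [-0.0041, -0.0002, 0.0152, 0, 0]]
-97.5 [[-0.0004, 0.0, 0.0052, 0, 0], [-0.0004, 0.0, 0.0104, 0, 0], [0.0, 0.0, 0.0156, 0, 0]]
-82.5 [[0.0009, 0.0001, 0.0052, 0, 0], [0.0023, 0.0001, 0.0102, 0, 0], [0.0041, 0.0002, 0.0152, 0, 0]]
-67.5 [[0.0022, 0.0001, 0.0047, 0, 0], [0.0048, 0.0003, 0.0092, 0, 0], [0.0078, 0.0004, 0.0135, 0, 0]]
-52.5 [[0.0034, 0.0002, 0.004, 0, 0], [0.0071, 0.0004, 0.0077, 0, 0], [0.0111, 0.0006, 0.0111, 0, 0]]
-37.5 [[0.0043, 0.0002, 0.003, 0, 0], [0.0088, 0.0005, 0.0056, 0, 0], [0.0135, 0.0007, 0.0078, 0, 0]]
-22.5 [[0.005, 0.0003, 0.0018, 0, 0], [0.01, 0.0005, 0.0032, 0, 0], [0.0152, 0.0008, 0.0041, 0, 0]]
-7.5 [[0.0052, 0.0003, 0.0004, 0, 0], [0.0104, 0.0005, 0.0004, 0, 0], [0.0156, 0.0008, 0.0, 0, 0]]
7.5 [[0.0052, 0.0003, -0.0009, 0, 0], [0.0102, 0.0005, -0.0023, 0, 0], [0
[... 826 characters left out ...]
077, 0, 0], [-0.0111, -0.0006, -0.0111, 0, 0]]
142.5 [[-0.0043, -0.0002, -0.003, 0, 0], [-0.0088, -0.0005, -0.0056, 0, 0], [-0.0135, -0.0007, -0.0078, 0, 0]]
157.5 [[-0.005, -0.0003, -0.0018, 0, 0], [-0.01, -0.0005, -0.0032, 0, 0], [-0.0152, -0.0008, -0.0041, 0, 0]]
172.5 [[-0.0052, -0.0003, -0.0004, 0, 0], [-0.0104, -0.0005, -0.0004, 0, 0], [-0.0156, -0.0008, 0.0, 0, 0]]
187.5 [[-0.0052, -0.0003, 0.0009, 0, 0], [-0.0102, -0.0005, 0.0023, 0, 0], [-0.0152, -0.0008, 0.0041, 0, 0]]
202.5 [[-0.0047, -0.0002, 0.0022, 0, 0], [-0.0092, -0.0005, 0.0048, 0, 0], [-0.0135, -0.0007, 0.0078, 0, 0]]
217.5 [[-0.004, -0.0002, 0.0034, 0, 0], [-0.0077, -0.0004, 0.0071, 0, 0], [-0.0111, -0.0006, 0.0111, 0, 0]]
```

First arc, four calls, to check that it follows.

Emit:
move_arm([
  [[-0.004,-0.0002,0.0034,0,0],[-0.0077,-0.0004,0.0071,0,0],[-0.0111,-0.0006,0.0111,0,0]],
])

```text
clock: 3.78
eef_pos: [0.4656, -0.0062, 0.0761]
tool_rot: [0.688, 0.725, 0.001, 0.001]
ft_force: [5.3, 0.2, -1.1]
grip_width: 0.0202
grasp_force: 59.2
```

Emit:
move_arm([
  [[-0.003,-0.0001,0.0043,0,0],[-0.0056,-0.0003,0.0088,0,0],[-0.0078,-0.0004,0.0135,0,0]],
])

```text
clock: 4.15
eef_pos: [0.458, -0.0067, 0.0896]
tool_rot: [0.689, 0.725, 0.001, 0.001]
ft_force: [7.4, 0.0, -2.6]
grip_width: 0.0201
grasp_force: 59.2
```

Emit:
move_arm([
  [[-0.0018,-0.0001,0.005,0,0],[-0.0032,-0.0001,0.01,0,0],[-0.0041,-0.0002,0.0152,0,0]],
])

```text
clock: 4.53
eef_pos: [0.4541, -0.0069, 0.1046]
tool_rot: [0.688, 0.725, 0.001, 0.001]
ft_force: [8.1, 0.4, -5.0]
grip_width: 0.0205
grasp_force: 59.0
```

Emit:
move_arm([
  [[-0.0004,0,0.0052,0,0],[-0.0004,0,0.0104,0,0],[0,0,0.0156,0,0]],
])

```text
clock: 4.9
eef_pos: [0.4541, -0.0069, 0.1198]
tool_rot: [0.688, 0.725, 0.001, 0.001]
ft_force: [9.5, -0.4, -7.5]
grip_width: 0.0201
grasp_force: 58.8
```

It follows well with small radial forces, so I'll continue round.

Emit:
move_arm([
  [[0.0009,0.0001,0.0052,0,0],[0.0023,0.0001,0.0102,0,0],[0.0041,0.0002,0.0152,0,0]],
])

```text
clock: 5.28
eef_pos: [0.4577, -0.0067, 0.1342]
tool_rot: [0.688, 0.725, 0.001, 0.001]
ft_force: [8.5, 0.0, -11.8]
grip_width: 0.0203
grasp_force: 58.9
```

Emit:
move_arm([
  [[0.0022,0.0001,0.0047,0,0],[0.0048,0.0003,0.0092,0,0],[0.0078,0.0004,0.0135,0,0]],
])

```text
clock: 5.65
eef_pos: [0.4642, -0.0063, 0.1465]
tool_rot: [0.688, 0.725, -0.0, -0.0]
ft_force: [8.5, -0.8, -15.5]
grip_width: 0.0201
grasp_force: 59.1
```

Emit:
move_arm([
  [[0.0034,0.0002,0.004,0,0],[0.0071,0.0004,0.0077,0,0],[0.0111,0.0006,0.0111,0,0]],
])

```text
clock: 6.02
eef_pos: [0.4726, -0.0058, 0.1563]
tool_rot: [0.689, 0.725, -0.003, -0.003]
ft_force: [4.2, -1.1, -16.7]
grip_width: 0.0202
grasp_force: 59.1
```

Emit:
move_arm([
  [[0.0043,0.0002,0.003,0,0],[0.0088,0.0005,0.0056,0,0],[0.0135,0.0007,0.0078,0,0]],
])

```text
clock: 6.4
eef_pos: [0.487, -0.005, 0.1662]
tool_rot: [0.689, 0.725, -0.002, -0.002]
ft_force: [-0.2, -1.0, -17.1]
grip_width: 0.0202
grasp_force: 59.2
```

Emit:
move_arm([
  [[0.005,0.0003,0.0018,0,0],[0.01,0.0005,0.0032,0,0],[0.0152,0.0008,0.0041,0,0]],
])

```text
clock: 6.78
eef_pos: [0.5027, -0.0041, 0.1713]
tool_rot: [0.689, 0.725, -0.001, -0.001]
ft_force: [-4.8, -0.7, -13.6]
grip_width: 0.0203
grasp_force: 59.5
```

Emit:
move_arm([
  [[0.0052,0.0003,0.0004,0,0],[0.0104,0.0005,0.0004,0,0],[0.0156,0.0008,0,0,0]],
])

```text
clock: 7.15
eef_pos: [0.5179, -0.0032, 0.172]
tool_rot: [0.689, 0.725, -0.001, -0.001]
ft_force: [-9.0, 0.4, -8.8]
grip_width: 0.0201
grasp_force: 60.1
```

Emit:
move_arm([
  [[0.0052,0.0003,-0.0009,0,0],[0.0102,0.0005,-0.0023,0,0],[0.0152,0.0008,-0.0041,0,0]],
])

```text
clock: 7.52
eef_pos: [0.5334, -0.0023, 0.1688]
tool_rot: [0.689, 0.725, -0.001, -0.001]
ft_force: [-10.0, -0.4, -3.7]
grip_width: 0.0203
grasp_force: 60.5
```

Emit:
move_arm([
  [[0.0047,0.0002,-0.0022,0,0],[0.0092,0.0005,-0.0048,0,0],[0.0135,0.0007,-0.0078,0,0]],
])

```text
clock: 7.9
eef_pos: [0.5474, -0.0015, 0.1617]
tool_rot: [0.688, 0.725, 0.0, -0.0]
ft_force: [-9.7, -0.5, -2.2]
grip_width: 0.0205
grasp_force: 60.8
```

Emit:
move_arm([
  [[0.004,0.0002,-0.0034,0,0],[0.0077,0.0004,-0.0071,0,0],[0.0111,0.0006,-0.0111,0,0]],
])

```text
clock: 8.28
eef_pos: [0.5591, -0.0009, 0.1511]
tool_rot: [0.688, 0.725, 0.001, 0.0]
ft_force: [-9.3, 0.2, 0.4]
grip_width: 0.0204
grasp_force: 60.9
```

Emit:
move_arm([
  [[0.003,0.0001,-0.0043,0,0],[0.0056,0.0003,-0.0088,0,0],[0.0078,0.0004,-0.0135,0,0]],
])

```text
clock: 8.65
eef_pos: [0.5676, -0.0004, 0.1382]
tool_rot: [0.688, 0.725, 0.001, 0.001]
ft_force: [-9.0, 1.2, 1.9]
grip_width: 0.0204
grasp_force: 61.1
```

Emit:
move_arm([
  [[0.0018,0.0001,-0.005,0,0],[0.0032,0.0001,-0.01,0,0],[0.0041,0.0002,-0.0152,0,0]],
])

```text
clock: 9.02
eef_pos: [0.5725, -0.0001, 0.1235]
tool_rot: [0.688, 0.725, 0.002, 0.001]
ft_force: [-7.9, 0.7, 2.9]
grip_width: 0.0195
grasp_force: 61.2
```

Emit:
move_arm([
  [[0.0004,0,-0.0052,0,0],[0.0004,0,-0.0104,0,0],[0,0,-0.0156,0,0]],
])

```text
clock: 9.4
eef_pos: [0.5735, -0.0, 0.1084]
tool_rot: [0.688, 0.725, 0.003, 0.002]
ft_force: [-6.9, 1.7, 4.0]
grip_width: 0.0202
grasp_force: 61.3
```

Emit:
move_arm([
  [[-0.0009,-0.0001,-0.0052,0,0],[-0.0023,-0.0001,-0.0102,0,0],[-0.0041,-0.0002,-0.0152,0,0]],
])

```text
clock: 9.78
eef_pos: [0.5708, -0.0002, 0.0936]
tool_rot: [0.688, 0.725, 0.004, 0.003]
ft_force: [-4.1, 2.4, 5.1]
grip_width: 0.0198
grasp_force: 61.3
```

Emit:
move_arm([
  [[-0.0022,-0.0001,-0.0047,0,0],[-0.0048,-0.0003,-0.0092,0,0],[-0.0078,-0.0004,-0.0135,0,0]],
])

```text
clock: 10.15
eef_pos: [0.5615, -0.0007, 0.0761]
tool_rot: [0.688, 0.725, 0.002, 0.001]
ft_force: [2.3, 2.8, 0.2]
grip_width: 0.0201
grasp_force: 61.1
```

Emit:
move_arm([
  [[-0.0034,-0.0002,-0.004,0,0],[-0.0071,-0.0004,-0.0077,0,0],[-0.0111,-0.0006,-0.0111,0,0]],
])

```text
clock: 10.52
eef_pos: [0.5488, -0.0015, 0.0636]
tool_rot: [0.688, 0.725, 0.001, 0.0]
ft_force: [1.8, 3.7, -0.5]
grip_width: 0.02
grasp_force: 60.9
```

Emit:
move_arm([
  [[-0.0043,-0.0002,-0.003,0,0],[-0.0088,-0.0005,-0.0056,0,0],[-0.0135,-0.0007,-0.0078,0,0]],
])

```text
clock: 10.9
eef_pos: [0.5342, -0.0023, 0.0558]
tool_rot: [0.688, 0.725, -0.0, -0.0]
ft_force: [2.8, 3.6, -1.9]
grip_width: 0.0202
grasp_force: 60.8
```

Emit:
move_arm([
  [[-0.005,-0.0003,-0.0018,0,0],[-0.01,-0.0005,-0.0032,0,0],[-0.0152,-0.0008,-0.0041,0,0]],
])

```text
clock: 11.28
eef_pos: [0.519, -0.0032, 0.0523]
tool_rot: [0.689, 0.725, -0.0, -0.0]
ft_force: [1.5, 5.5, -0.3]
grip_width: 0.0201
grasp_force: 60.9
```

Emit:
move_arm([
  [[-0.0052,-0.0003,-0.0004,0,0],[-0.0104,-0.0005,-0.0004,0,0],[-0.0156,-0.0008,0,0,0]],
])

```text
clock: 11.65
eef_pos: [0.504, -0.0041, 0.0528]
tool_rot: [0.689, 0.725, 0.0, 0.0]
ft_force: [2.3, 4.9, 0.6]
grip_width: 0.0205
grasp_force: 61.0
```

Emit:
move_arm([
  [[-0.0052,-0.0003,0.0009,0,0],[-0.0102,-0.0005,0.0023,0,0],[-0.0152,-0.0008,0.0041,0,0]],
])

```text
clock: 12.02
eef_pos: [0.4893, -0.0049, 0.0572]
tool_rot: [0.689, 0.725, 0.001, 0.001]
ft_force: [2.7, 5.4, -0.2]
grip_width: 0.0204
grasp_force: 60.9
```

Emit:
move_arm([
  [[-0.0047,-0.0002,0.0022,0,0],[-0.0092,-0.0005,0.0048,0,0],[-0.0135,-0.0007,0.0078,0,0]],
])

```text
clock: 12.4
eef_pos: [0.4762, -0.0057, 0.0651]
tool_rot: [0.689, 0.725, 0.001, 0.001]
ft_force: [4.3, 4.8, 0.4]
grip_width: 0.0201
grasp_force: 60.9
```

Emit:
move_arm([
  [[-0.004,-0.0002,0.0034,0,0],[-0.0077,-0.0004,0.0071,0,0],[-0.0111,-0.0006,0.0111,0,0]],
])

```text
clock: 12.78
eef_pos: [0.4655, -0.0063, 0.0763]
tool_rot: [0.689, 0.725, 0.001, 0.001]
ft_force: [4.4, 4.8, -2.9]
grip_width: 0.0205
grasp_force: 60.9
```

```bash
cat > fit.py <<'E'
import numpy as np
from scipy.optimize import least_squares
D=np.array([[.4656,.0761,5.3,-1.1],[.458,.0896,7.4,-2.6],[.4541,.1046,8.1,-5],[.4541,.1198,9.5,-7.5],[.4577,.1342,8.5,-11.8],[.4642,.1465,8.5,-15.5],[.4726,.1563,4.2,-16.7],[.487,.1662,-.2,-17.1],[.5027,.1713,-4.8,-13.6],[.5179,.172,-9,-8.8],[.5334,.1688,-10,-3.7],[.5474,.1617,-9.7,-2.2],[.5591,.1511,-9.3,.4],[.5676,.1382,-9,1.9],[.5725,.1235,-7.9,2.9],[.5735,.1084,-6.9,4],[.5708,.0936,-4.1,5.1],[.5615,.0761,2.3,.2],[.5488,.0636,1.8,-.5],[.5342,.0558,2.8,-1.9],[.519,.0523,1.5,-.3],[.504,.0528,2.3,.6],[.4893,.0572,2.7,-.2],[.4762,.0651,4.3,.4],[.4655,.0763,4.4,-2.9]])
x,z,fx,fz=D.T
c=least_squares(lambda p:np.hypot(x-p[0],z-p[1])-p[2],[.512,.112,.06]);print('circle',c.x,abs(c.fun).max())
a=np.unwrap(np.arctan2(x-c.x[0],z-c.x[1]))
res=-(fx*np.cos(a)-fz*np.sin(a))   # resistance at handle against growing angle
rad=fx*np.sin(a)+fz*np.cos(a)
def fit(a,r,A=None):
    M=np.c_[np.ones_like(a),np.sin(a),np.cos(a)]
    p=np.linalg.lstsq(M,r,rcond=None)[0];e=r-M@p
    # spot at angle a+d from up: resistance = -W sin(a+d)
    d=np.arctan2(-p[2],-p[1]);return p[0],np.hypot(*p[1:]),d,e
k,W,d,e=fit(a,res)
print('fric',k,'amp',W,'d deg',np.degrees(d),'rms',e.std())
print('handle angle for spot down',np.degrees(np.pi-d)%360)
for r in zip(np.degrees(a).round(),res.round(1),rad.round(1),e.round(1)):print(*r)
E
python3 fit.py
```

```text
circle [0.51355032 0.11217163 0.06004479] 0.00015688240419350907
fric 5.024538786313951 amp 3.3614938496685047 d deg -68.43152894115354 rms 0.4540020664225563
handle angle for spot down 248.43152894115352
-127.0 4.1 -3.6 -0.1
-112.0 5.2 -5.9 0.2
-97.0 6.0 -7.4 0.1
-83.0 6.2 -10.4 -0.4
-68.0 7.9 -12.2 0.5
-55.0 7.9 -15.8 0.0
-43.0 8.3 -15.1 0.1
-26.0 7.7 -15.3 -0.7
-10.0 7.2 -12.5 -1.1
4.0 8.3 -9.4 0.3
19.0 8.2 -6.8 0.6
34.0 6.8 -7.3 -0.1
49.0 6.3 -6.8 0.2
64.0 5.6 -7.3 0.3
79.0 4.3 -7.2 -0.1
94.0 3.6 -7.1 -0.0
108.0 3.6 -5.5 0.7
127.0 1.5 1.7 -0.6
144.0 1.2 1.5 -0.6
160.0 2.0 2.7 0.3
175.0 1.5 0.4 -0.3
189.0 2.2 -1.0 0.0
204.0 2.6 -0.9 -0.1
218.0 3.1 -3.0 -0.2
233.0 5.0 -1.8 0.8
```

The fit gives friction 5.02 N (5 expected), amplitude 3.36 N (3–4.5 expected), and 0.45 N rms residual. The heavy spot is at the bottom when the crank is at 248°, and it's now at 233°. I'll go about 15.5° further and hold.

Emit:
move_arm([
  [[-0.003,-0.0002,0.0043,0,0],[-0.0057,-0.0003,0.009,0,0],[-0.008,-0.0004,0.014,0,0],[-0.008,-0.0004,0.014,0,0],[-0.008,-0.0004,0.014,0,0]],
])

```text
clock: 13.4
eef_pos: [0.4576, -0.0068, 0.0907]
tool_rot: [0.689, 0.725, 0.001, 0.001]
ft_force: [1.2, 4.9, 3.1]
grip_width: 0.0202
grasp_force: 61.1
```

Emit:
move_arm([
  [[0,0,0,0,0],[0,0,0,0,0],[0,0,0,0,0],[0,0,0,0,0],[0,0,0,0,0]],
])

```text
clock: 14.02
eef_pos: [0.4575, -0.0068, 0.0907]
tool_rot: [0.689, 0.725, 0.001, 0.001]
ft_force: [2.6, 4.9, 3.1]
grip_width: 0.0205
grasp_force: 61.1
```

Run:
```python
from h import *
o=monitor.get_obs();p=o['eef_pos'];print(np.degrees(np.arctan2(p[0]-.51355,p[2]-.11217))%360,o['joint_vel'].round(3),o['grasp_force'],o['ft_force'],o['clock'])
c=cam('scene')['color'];cv2.imwrite('pics/end.png',c[60:260,180:420,::-1])
```

```text
249.0526638223276 [ 0.001 -0.002  0.     0.001 -0.001  0.001] 61.10828876495361 [2.58929486 4.88846311 3.11113055] 14.025
```

View pics/end.png

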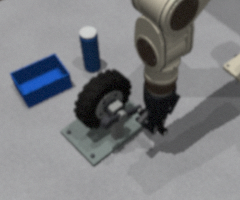

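The picture shows the gripper on the handle at (155,110), with the can and bin where they were. The crank is still at 249°, so I'm handing in.

```bash
python3 -c "
from workcell import job;print(job.job_done())"
```

```text
the job is handed in; nothing more can be done
None
```

I turned the wheel through just over one full turn and handed the job in with the crank held still at about 249°. My force fit puts the heavy spot straight down at 248°. The gripper is still on the handle at about 61 N, and the can, wrench and bin were left alone; no verdict came back.

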